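# Open the dial sifter to its largest opening and tip out the glazed nuts

## Task

At the ball-pancake stall, push the tab of the shaker's dial lid round until the largest opening lies squarely over the lid's window, while the shaker stands upright. Then tip the shaker right over by its crank so that all four glazed nuts fall into the dish below, and swing it back upright, leaving the dial at its largest opening. Do not tip the shaker before the dial is set, and do not shove the dish or disturb the other things.

Things in the scene. Friction and masses are not known exactly. Their poses are not given: they have to be found in the camera images.
- stand: fixed dark steel stand: base plate 250 x 150 x 6 mm, two posts 145 mm tall, outer faces 64 mm to either side of the middle. Origin: on the table straight below the middle of the shaker's tipping axle; the axle lies along the stand's y at 130 mm height. Its +x is the way the shaker tips; +y is the crank's side
- shaker (a joint): tipping angle of the clear jar (90 mm across, 80 tall, its middle on the axle): 0 upright (stop), 2.2 rad tipped right over towards the stand's +x (stop). Stays where left; the axle rubs with 0.35 N m (about 5 N at the crank pin). Nuts run out from about 1.9 rad if the dial is at its largest opening; rocking helps stragglers
- crank_pin (a point): middle of the crank's pin: black round bar 12 mm thick along the stand's y, reaching 70 to 130 mm to its +y side (this point 100 mm out), then a 20 mm end disc; 75 mm from the axle. Upright: 65 mm behind (-x) and 37.5 above the axle; it swings over the top with the shaker to 68 ahead and 30 above at 2.2 rad. Push it with the fingers or hold it loosely between them
- dial (a joint): angle of the aluminium dial on the lid (96 mm across), counter-clockwise positive from above: 0 = largest opening (one 90-degree sector) squarely over the same-size window of the black lid plate beneath, on the stand's +x side; 2.1 = fine slots, 4.2 = two medium slots there (no nut passes). Stops at -0.9 and 4.8; starts at 1.0 to 4.1. Rubs with 0.06 N m (1.5 N at the tab), stays where left
- dial_center (a point): centre of the dial's top face, on its axis; 176 mm above the table while the shaker is upright
- dial_tab (a point): middle of the dial's upright tab, the block standing on its rim straight opposite the largest opening: 14 mm radially (34 to 48 mm from the axis) x 8 mm tangentially x 24 tall, this point 41 mm from the axis and 12 mm above the dial's top face. At dial 0 it points to the stand's -x
- dish: loose open aluminium dish 200 (its x) x 104 (its y) x 40 mm tall, walls 4 mm, on the stand's base plate between the posts, under and ahead of the shaker. Origin: centre of its underside
- nut0_center (a point): centre of a brown glazed nut, a ball of 20 mm, in the jar at the start
- nut1_center (a point): centre of a brown glazed nut, a ball of 20 mm, in the jar at the start
- nut2_center (a point): centre of a brown glazed nut, a ball of 20 mm, in the jar at the start
- nut3_center (a point): centre of a brown glazed nut, a ball of 20 mm, in the jar at the start
- sauce: white squeeze bottle with black cap, 48 mm diameter, 130 tall; bystander. Origin: centre of its underside
- spice: small steel can, 46 mm diameter, 85 tall; bystander. Origin: centre of its underside
- bowl: white bowl, 110 mm diameter, 50 tall; bystander. Origin: centre of its underside
- brush: brush lying down, 170 mm long; bystander. Origin: mid-length, at its underside
- boats: two stacked wooden serving boats, 130 x 85 x 36 mm; bystander. Origin: centre of its underside
- tongs: steel tongs lying down, about 180 x 50 x 10 mm; bystander. Origin: mid-length, at its underside
- cup: steel cup, 64 mm diameter, 90 tall; bystander. Origin: centre of its underside

How it is judged (in metres and radians):
On the way, in this order (a step that is already met when the one before it is completed fails the run):
1. the dial is turned to its largest opening (within 0.2 rad of 0) with the shaker upright (under 0.15 rad) (value of joint dial between -0.2 and 0.2 rad and value of joint shaker below 0.15 rad and velocity of joint dial between -0.1 and 0.1 rad/s), for 0.2 s.
2. the shaker is tipped right over (past 1.7 rad) (value of joint shaker above 1.7 rad), for 0.1 s.
At the end, for the whole second after the job is handed in: all four nuts rest in the dish (centres between its walls and below 45 mm over its underside, slower than 0.05 m/s), the shaker is back upright (under 0.15 rad) and the dial still within 0.2 rad of its largest opening (value of joint dial between -0.2 and 0.2 rad and value of joint shaker below 0.15 rad and x of nut0_center in the frame of dish between -0.098 and 0.098 m and y of nut0_center in the frame of dish between -0.05 and 0.05 m and z of nut0_center in the frame of dish between 0 and 0.045 m and linear speed of each of nut0, nut1, nut2, nut3 below 0.05 m/s and x of nut1_center in the frame of dish between -0.098 and 0.098 m and y of nut1_center in the frame of dish between -0.05 and 0.05 m and z of nut1_center in the frame of dish between 0 and 0.045 m and x of nut2_center in the frame of dish between -0.098 and 0.098 m and y of nut2_center in the frame of dish between -0.05 and 0.05 m and z of nut2_center in the frame of dish between 0 and 0.045 m and x of nut3_center in the frame of dish between -0.098 and 0.098 m and y of nut3_center in the frame of dish between -0.05 and 0.05 m and z of nut3_center in the frame of dish between 0 and 0.045 m); the robot touches nothing.
It fails at once if the shaker is tipped past 0.6 rad while the dial is more than 0.35 rad from its largest opening (value of joint shaker above 0.6 rad and (value of joint dial above 0.35 rad or value of joint dial below -0.35 rad)).
It fails at once if the dish is shoved more than 30 mm (distance of dish from where it was at the start of the episode above 0.03 m).
It fails at once if a bystander is moved more than 40 mm (distance of any of sauce, spice, bowl, brush, boats, tongs, cup from where it was at the start of the episode above 0.04 m).
It also fails if it takes over 61 s, if anything falls off the work surface, if the arm or the gripper's body presses on something with over 40 N, if the wrist force passes 120 N, or if a joint passes its speed limit or range.

## Robot

A 6-joint arm with a two-finger parallel gripper is mounted at the origin on the work surface. World frame = base frame: x ahead of the robot, y to its left, z up, the work surface at z = 0. Lengths are in mm, angles in rad, forces in N, time in s.
With the tool pointing down it reaches from about 350 to 975 mm from the base axis. Payload 7.1 kg.
Tool frame: the origin (TCP) lies on the front face of the gripper's body, between the roots of the fingers; the fingertips stand 80 mm ahead of it and the grasp point (between the pads) lies 61 mm ahead of it (ctrl.tcp_to_grasp is the distance from the TCP to the grasp point, in mm); z points along the fingers, y is the direction in which the jaws open and shut (so a half turn about z gives the same grasp; the last joint's range is limited). The gripper opens to 88 mm and grips with 3 to 60 N. Pads are 20 mm wide; open, the fingers measure 115 mm over their backs; the gripper's body (75 mm by 178 mm) begins 61 mm behind the grasp point.
Start: joints at [1.244, 0.423, 1.63, -0, 1.089, -0.019], TCP at [189.32, 595.62, 302.675] pointing down, gripper open.
Joint ranges: [-3, 3], [-0.9, 2.11], [0.09, 2.58], [-1.31, 4.45], [0.11, 2.69], [-2.54, 2.54]. Speed limits (rad/s): [2.39, 2.39, 3.01, 3.14, 3.14, 3.14].

## Interface

Orientations are given as a rotation vector (axis times angle).
In Python, from workcell import telemetry, get_image, ctrl gives the robot as it stands.
- The arm moves only by the tool send_rows, never from a script. Its argument "rows" is a list of rows, each a list of 5 numbers: the shift along the tool's x, y, z in m, then the turn about the tool's z in rad, then the opening, from -1 (shut) to 1 (fully open). A call has 1 to 5 rows; each row shifts and turns the commanded pose from where the row before left it, along the tool's axes as they then stand; what a row does not reach is not made up. A row lasts 1/10 s, in which the tool goes at most 50 mm and 8.59 degrees, less where a joint would pass 70% of its speed; a pose out of reach is approached as far as the arm can. A call with a gripper value outside its range is refused whole. The fingers move at their own pace and stop on an object; the grip force is fixed at half the most. Time passes only in rows, so rows that do not move let the fingers close. It gives the time, the measured TCP pose, the force and the opening at its end, in the units of the state.
- telemetry.get_obs(): the state, without advancing time (a new reading comes with each control period).
- get_image(name): name is "scene" or "top"; returns a dict with "color" (400x640x3 uint8, blue, green, red), "z_map" (400x640 float32, mm along the optical axis (not along the pixel's ray), 0 where there is no reading), "camera_matrix" (3x3 intrinsics, pixels), "rvec" (rotation vector, rad) and "tvec" (3), from world to camera coordinates, as OpenCV has them. Camera axes: x right, y down, z forward; pixel columns grow to the right and rows downward; lengths in mm; the calibration is good to about 2 mm. A picture is of the moment at which its call begins.
- ctrl.close_job(): hands the job in, once; it reports no verdict.
The state is a dict: "t": time; "qpos": joint angles; "qvel": joint speeds; "joint_torque": joint torques, N m; "ee_pos": TCP position; "orientation": TCP orientation; "ft_force": force on the tool from outside, world axes, zero at the start; "moment": the same for the moment, N m; "width": finger opening in mm.
Only numpy, scipy, OpenCV 4.12 (cv2) and the standard library are available. Lean on these libraries where they do the work, as an engineer would, in place of code of your own. Each camera call takes 0.05 s, during which the arm holds its last target.

## Working session

There is one attempt and no reset: what is moved stays moved. The work goes in short steps, Python scripts to look and compute and a tool call to move; the robot and the scene stay as the last step left them, time stands still between calls to the robot, and variables do not carry over. Pictures are saved under pics/ and viewed, and the job is handed in when it is done.

Besides the shell and the picture viewer there is one more tool, called after "Request:" by a JSON object that holds its "name" and its "arguments", one argument or row to a line. send_rows: Moves the arm, as the interface text tells. Its arguments: {"type":"object","properties":{"rows":{"type":"array"}},"required":["rows"]}

```bash
mkdir -p pics; ls; cat > h.py <<'E'
import numpy as np,cv2,pickle
from workcell import telemetry,get_image,ctrl
def grab(n,tag):
    im=get_image(n); cv2.imwrite(f'pics/{tag}.png',im['color']); pickle.dump(im,open(f'pics/{tag}.pkl','wb')); return im
def load(tag): return pickle.load(open(f'pics/{tag}.pkl','rb'))
def cam(im):
    R=cv2.Rodrigues(np.array(im['rvec'],float))[0]; return R,np.array(im['tvec'],float).ravel(),np.array(im['camera_matrix'],float)
def ray(im,u,v):
    R,t,K=cam(im); d=R.T@np.linalg.inv(K)@np.array([u,v,1.]); return -R.T@t,d
def onz(im,u,v,z):
    c,d=ray(im,u,v); return c+d*(z-c[2])/d[2]
def depth(im,u,v):
    c,d=ray(im,u,v); return c+d*im['z_map'][int(v),int(u)]
def proj(im,P):
    R,t,K=cam(im); return cv2.projectPoints(np.array(P,float).reshape(-1,3),np.array(im['rvec'],float),t,K,None)[0].reshape(-1,2)
E
python3 - <<'E'
from h import *
for n in('scene','top'):
    im=grab(n,n+'0'); c,_=ray(im,320,200); print(n,c,cam(im)[2])
o=telemetry.get_obs(); print(o)
E
```

```text
pics
scene [1095.2776951   476.7011489   875.03938484] [[458.53523014   0.         315.37321028]
 [  0.         458.53523014 194.24185162]
 [  0.           0.           1.        ]]
top [ 423.66598407  -24.08328253 1116.35670083] [[398.16708517   0.         319.96735117]
 [  0.         398.16708517 204.37326853]
 [  0.           0.           1.        ]]
{'t': 0.1, 'qpos': array([ 1.24400059e+00,  4.23741633e-01,  1.63060003e+00, -2.15105035e-05,
        1.08857849e+00, -1.89947562e-02]), 'qvel': array([ 3.10820636e-04, -1.39824650e-03, -1.95681977e-03,  1.36135003e-04,
       -3.54550553e-04,  5.82804451e-05]), 'joint_torque': array([ 9.02035208e-04, -5.45612526e+01, -2.74326003e+01,  6.46251719e-02,
        1.87628710e-02, -3.80968140e-05]), 'ee_pos': array([189.20569854, 595.27043376, 301.99890141]), 'orientation': array([-4.81538554e-01, -3.10425576e+00,  2.05916428e-03]), 'ft_force': array([0.32612166, 0.58751142, 1.30467768]), 'moment': array([-0.05295941, -0.0586413 , -0.00890878]), 'width': 87.66323599117345}
```

View pics/scene0.png

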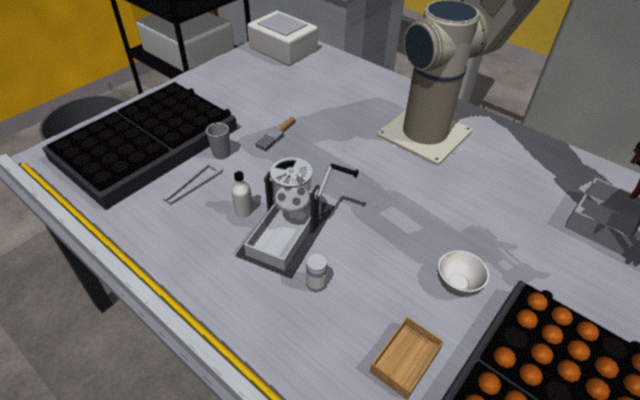

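View pics/top0.png

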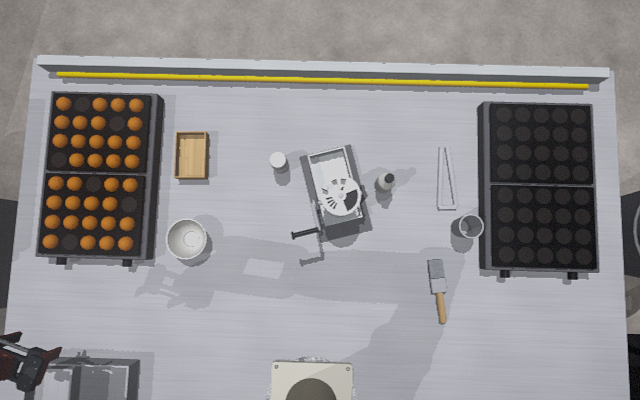

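The scene view shows the shaker at about (293,185) and its crank pin at (345,171). In the top view the dial is at (341,196) and the pin at (305,235). Sauce stands at (385,182), spice at (278,160). I'll zoom in next.

```bash
python3 - <<'E'
from h import *
t=load('top0');s=load('scene0')
a=cv2.resize(t['color'][135:275,265:415],None,fx=5,fy=5,interpolation=cv2.INTER_CUBIC)[:600]
b=cv2.resize(s['color'][140:290,225:375],None,fx=4,fy=4,interpolation=cv2.INTER_CUBIC)
cv2.imwrite('pics/ta.png',cv2.resize(t['color'][140:260,270:410],None,fx=5,fy=5,interpolation=cv2.INTER_CUBIC));cv2.imwrite('pics/sb.png',b)
for uv in [(341,196),(345,210),(305,235),(293,234)]: print(uv,depth(t,*uv))
E
```

```text
(341, 196) [539.49215692 -61.87875809 179.42978345]
(345, 210) [506.6049626  -72.11339109 177.7315775 ]
(305, 235) [4.49223619e+02 2.91389501e+01 3.50754527e-01]
(293, 234) [446.81299515  49.16616431 175.50414276]
```

View pics/ta.png

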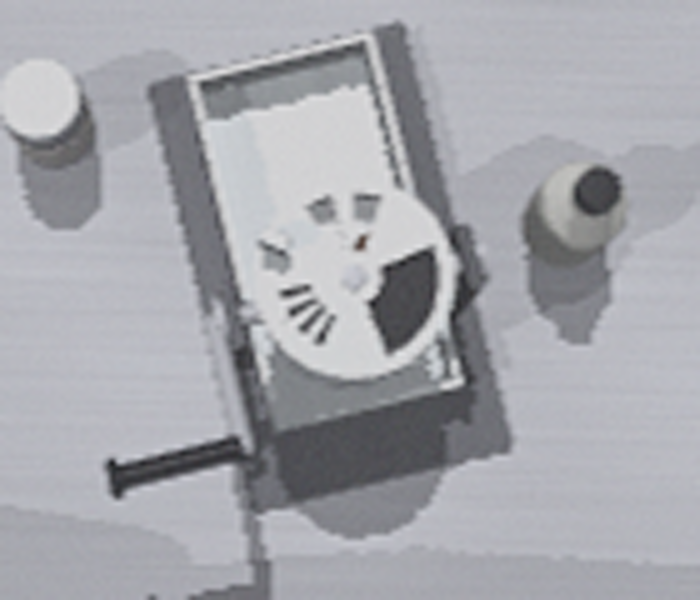

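View pics/sb.png

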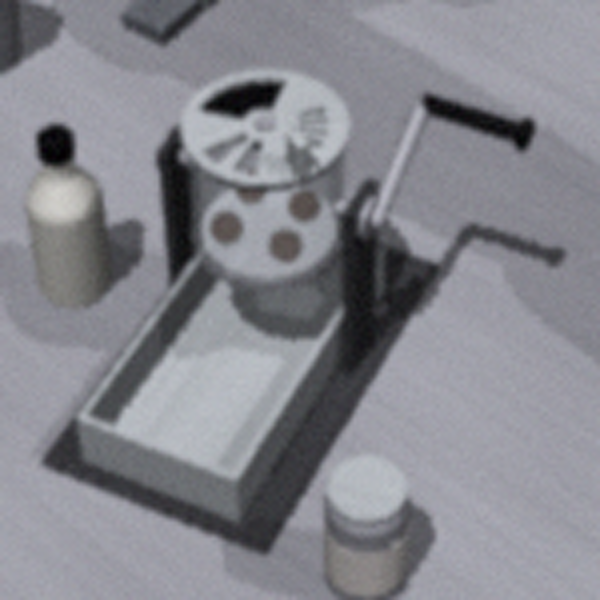

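```bash
python3 - <<'E'
from h import *
from scipy.ndimage import label
t=load('top0');s=load('scene0')
def cloud(im,u0,u1,v0,v1):
    v,u=np.mgrid[v0:v1,u0:u1]; R,tt,K=cam(im)
    z=im['z_map'][v0:v1,u0:u1]; 
    d=np.stack([(u-K[0,2])/K[0,0],(v-K[1,2])/K[1,1],np.ones_like(z)],-1)*z[...,None]
    P=(d-tt)@R; return P.reshape(-1,3)[z.ravel()>0],np.c_[u.ravel(),v.ravel()][z.ravel()>0]
for n,im,w in (('top',t,(270,410,140,260)),('scene',s,(225,375,140,290))):
    P,uv=cloud(im,*w)
    m=(P[:,2]>170)&(P[:,2]<182)&(np.hypot(P[:,0]-540,P[:,1]+60)<75)
    Q=P[m]; h=cv2.convexHull(Q[:,:2].astype(np.float32)); c,r=cv2.minEnclosingCircle(h); print(n,'disc',c,r,np.median(Q[:,2]),m.sum())
    m=(P[:,2]>185)&(P[:,2]<215)&(np.hypot(P[:,0]-c[0],P[:,1]-c[1])<60); print('tab',P[m].mean(0),P[m].min(0),P[m].max(0),m.sum(), uv[m].mean(0))
    m=(P[:,2]>155)&(P[:,2]<185)&(np.hypot(P[:,0]-c[0],P[:,1]-c[1])>60)
    Q=P[m]; print('pin',len(Q))
    if len(Q)>5:
        print(Q.min(0),Q.max(0)); vx,vy,x0,y0=cv2.fitLine(Q[:,:2].astype(np.float32),cv2.DIST_HUBER,0,.01,.01).ravel(); print(vx,vy,x0,y0,np.arctan2(vy,vx))
        k=(Q[:,:2]-[x0,y0])@[vx,vy];print(k.min(),k.max())
    # dish rim z~46
    m=(P[:,2]>42)&(P[:,2]<50); q=cv2.minAreaRect(P[m][:,:2].astype(np.float32)); print('dish rim',q,m.sum())
    m=(P[:,2]>3)&(P[:,2]<9); q=cv2.minAreaRect(P[m][:,:2].astype(np.float32)); print('base',q,m.sum())
E
```

```text
top disc (541.6690673828125, -59.06438446044922) 47.984474182128906 177.17800371634223 1132
tab [555.27095453 -21.08936423 199.84680627] [550.69137765 -28.18075231 185.45188091] [560.95287725 -14.19314934 204.80196513] 27 [323.96296296 187.74074074]
pin 203
[435.01007205 -11.86898255 155.02200766] [494.50351842  54.12826354 181.13277389]
0.4154851 -0.90959996 453.81235 20.533337 -1.1423203
-36.09601241726524 37.47102782088826
dish rim ((597.8497924804688, -35.789337158203125), (256.68359375, 186.38290405273438), 43.746944427490234) 310
base ((553.9930419921875, -65.36441040039062), (337.21612548828125, 396.1298828125), 1.5447696447372437) 4344
scene disc (543.4923706054688, -61.188228607177734) 49.742645263671875 174.18714397902755 815
tab [558.75657057 -20.11483076 194.79001278] [549.70712125 -28.49627574 185.63926494] [562.65399499 -14.45947285 199.94201184] 35 [299.08571429 176.22857143]
pin 203
[437.0136294  -12.7005769  155.39668714] [491.90933809  54.68318319 176.43047158]
0.33615243 -0.94180757 456.5498 21.65449 -1.2279677
-34.94726759996866 36.992302146828415
dish rim ((542.5621948242188, -117.15072631835938), (531.948486328125, 208.8909912109375), 58.006168365478516) 397
base ((487.422119140625, -90.60791015625), (530.957763671875, 430.64288330078125), 41.515018463134766) 1984
```

```bash
python3 - <<'E'
from h import *
t=load('top0');s=load('scene0')
g=t['color'].astype(int).max(2)
# pin ends & base corners by hand from crop (5x, offset 270,140)
f=lambda x,y:(270+(x-2)/5,140+(y-2)/5)
def pr(n,c,z): P=onz(t,*f(*c),z); print(n,P.round(1)); return P
a=pr('pin out',(110,475),167.5);b=pr('pin in',(240,445),167.5); d=a-b; print('yaw',np.degrees(np.arctan2(-d[0],d[1])),np.hypot(*d[:2]))
c=pr('base1',(400,22),6);e=pr('base2',(511,450),6); d=c-e; print(np.degrees(np.arctan2(d[1],d[0])),np.hypot(*d[:2]))
c2=pr('base3',(150,88),6);d=c2-c;print(np.degrees(np.arctan2(-d[0],d[1])),np.hypot(*d[:2])); e2=e+c2-c; print('base centre',(c+c2+e+e2)/4)
c=pr('rim1',(370,35),46);e=pr('rim2',(190,80),46);d=e-c;print(np.degrees(np.arctan2(-d[0],d[1])),np.hypot(*d[:2]))
c=pr('hub',(352,280),176);pr('hole',(410,300),176)
for n,u,v,z in(('sauce',389,178,130),('spice',278,160,85)): print(n,onz(t,u,v,z).round(0))
E
```

```text
pin out [445.5  53.1 167.5]
pin in [461.4  -8.4 167.5]
yaw 14.494019327843096 63.460796450950134
base1 [710.5 -90.1   6. ]
base2 [ 469.  -156.5    6. ]
15.366726092945214 250.47916655941071
base3 [668.8  50.9   6. ]
16.46472198001882 147.08213502202065
base centre [568.91769825 -52.78910582   6.        ]
rim1 [692.5 -71.5  46. ]
rim2 [665.   26.5  46. ]
15.697669929321009 101.71681382774221
hub [540.8 -59.6 176. ]
hole [531.9 -87.4 176. ]
sauce [ 594. -183.  130.]
spice [642. 102.  85.]
```

Request:
{"name": "send_rows", "arguments": {
  "rows": [
    [-0.034,-0.032,0,0,-1],
    [-0.034,-0.032,0,0,-1],
    [-0.034,-0.032,0,0,-1],
    [-0.034,-0.032,0,0,-1],
    [-0.034,-0.032,0,0,-1]
  ]
}}

```text
t: 0.6
ee_pos: [303.2, 389.9, 302.4]
orientation: [-0.481, -3.104, 0.001]
ft_force: [1.2, -0.1, 0.1]
width: 50.9
```

Request:
{"name": "send_rows", "arguments": {
  "rows": [
    [-0.034,-0.032,0,0,-1],
    [-0.034,-0.032,0,0,-1],
    [-0.034,-0.032,0,0,-1],
    [-0.034,-0.032,0,0,-1],
    [-0.034,-0.032,0,0,-1]
  ]
}}

```text
t: 1.1
ee_pos: [416.8, 185.8, 302.7]
orientation: [0.481, 3.104, 0.0]
ft_force: [-0.1, 1.2, 0.3]
width: 11.2
```

Request:
{"name": "send_rows", "arguments": {
  "rows": [
    [-0.034,-0.032,0,0,-1],
    [-0.034,-0.032,0,0,-1],
    [-0.034,-0.032,0,0,-1],
    [-0.02,0,0,0.05,-1],
    [0,0,0,0,-1]
  ]
}}

```text
t: 1.6
ee_pos: [505.4, 57.6, 302.6]
orientation: [0.565, 3.089, 0.0]
ft_force: [0.4, 0.2, 0.1]
width: 0.6
```

```bash
cat >> h.py <<'E'
C=np.array([542.,-60.]); YAW=np.radians(15.4)
def st(pr=True):
    o=telemetry.get_obs(); R=cv2.Rodrigues(np.array(o['orientation']))[0]; p=np.array(o['ee_pos'])
    ya=np.degrees(np.arctan2(R[1,1],R[0,1]))
    print('t',round(o['t'],2),'p',p.round(1),'ya',round(ya,1),'q',np.array(o['qpos']).round(2),'F',np.array(o['ft_force']).round(1),'w',round(o['width'],1),'tz',R[:,2].round(2))
    return o,p,R
def to(target,p,R):
    print('tool shift mm',(R.T@(np.array(target)-p)).round(1))
E
python3 - <<'E'
from h import *
o,p,R=st(); to([535.8,-13.9,300],p,R)
E
```

```text
t 1.6 p [505.4  57.6 302.6] ya 69.3 q [ 0.09  0.25  1.88 -0.    1.   -1.12] F [0.4 0.2 0.1] w 0.6 tz [ 0. -0. -1.]
tool shift mm [-53.7 -56.1   2.6]
```

Request:
{"name": "send_rows", "arguments": {
  "rows": [
    [-0.027,-0.028,0,0,-1],
    [-0.027,-0.028,0,0,-1],
    [0,0,0.02,0,-1],
    [0,0,0.02,0,-1],
    [0,0,0,0,-1]
  ]
}}

```text
t: 2.1
ee_pos: [532.3, -11.5, 260.2]
orientation: [-0.556, -3.086, 0.001]
ft_force: [-0.0, 0.2, 0.1]
width: 0.6
```

```bash
python3 - <<'E'
from h import *
o,p,R=st(); to([535.8,-13.9,262],p,R)
s=grab('scene','s1');cv2.imwrite('pics/s1c.png',cv2.resize(s['color'][100:250,225:375],None,fx=4,fy=4,interpolation=cv2.INTER_CUBIC))
E
```

```text
t 2.1 p [532.3 -11.5 260.2] ya 69.6 q [-0.04  0.35  1.87  0.    0.94 -1.26] F [-0.   0.2  0.1] w 0.6 tz [-0.01  0.   -1.  ]
tool shift mm [-4.1 -1.  -1.8]
```

View pics/s1c.png

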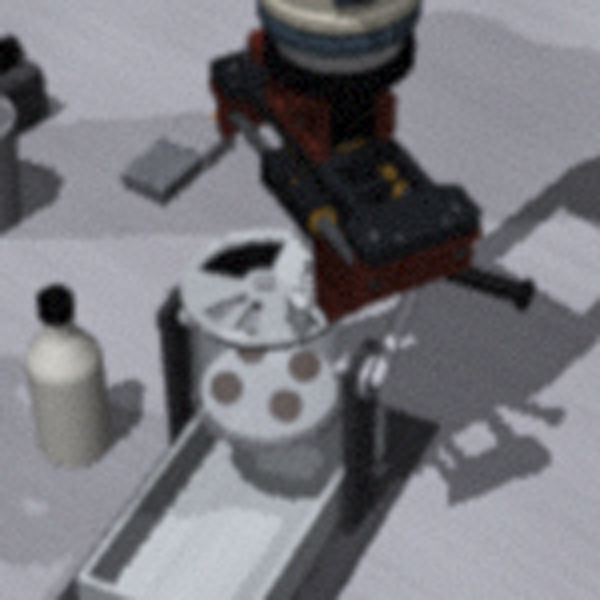

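Request:
{"name": "send_rows", "arguments": {
  "rows": [
    [-0.006,-0.001,-0.002,0,-1],
    [-0.006,0,0,0,-1],
    [-0.0042,0.0012,0,0.1,-1],
    [-0.0042,0.0012,0,0.1,-1],
    [0,0,0,0,-1]
  ]
}}

```text
t: 2.65
ee_pos: [555.0, -18.4, 265.6]
orientation: [0.865, 3.019, 0.0]
ft_force: [0.2, -1.0, -0.3]
width: 0.4
```

```bash
cat >> h.py <<'E'
def arc():
    o,p,R=st(); r=p[:2]-C; print('r in tool (want 14,41):',(R[:2,:2].T@r).round(1),'tabangle if contact',np.degrees(np.arctan2(R[1,1],R[0,1])).round(1))
    t=grab('top','tmp')
E
python3 - <<'E'
from h import *
arc()
s=grab('scene','s2');cv2.imwrite('pics/s2c.png',cv2.resize(s['color'][100:250,225:375],None,fx=4,fy=4,interpolation=cv2.INTER_CUBIC))
E
```

```text
t 2.65 p [555.  -18.4 265.6] ya 58.0 q [-0.05  0.37  1.82 -0.    0.96 -1.07] F [ 0.2 -1.  -0.3] w 0.4 tz [ 0. -0. -1.]
r in tool (want 14,41): [11.  42.1] tabangle if contact 58.0
```

View pics/s2c.png

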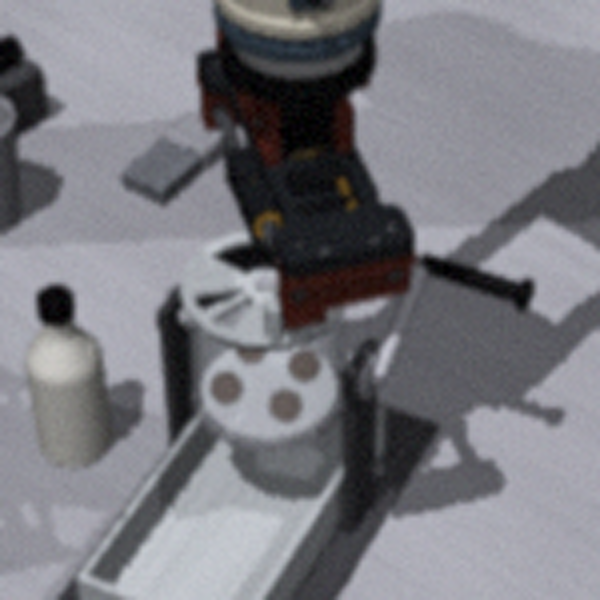

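Request:
{"name": "send_rows", "arguments": {
  "rows": [
    [-0.005,0.001,0.002,0.12,-1],
    [-0.005,0.001,0,0.12,-1],
    [-0.005,0.001,0,0.12,-1],
    [-0.005,0.001,0,0.12,-1],
    [-0.005,0.001,0,0.12,-1]
  ]
}}

```text
t: 3.25
ee_pos: [575.0, -32.3, 263.0]
orientation: [-1.722, -2.628, -0.001]
ft_force: [-1.2, 1.2, -0.0]
width: 0.6
```

```bash
python3 - <<'E'
from h import *
arc()
E
```

```text
t 3.25 p [575.  -32.3 263. ] ya 23.5 q [-0.08  0.4   1.77  0.    0.97 -0.49] F [-1.2  1.2 -0. ] w 0.6 tz [ 0.  0. -1.]
r in tool (want 14,41): [12.2 41.3] tabangle if contact 23.5
```

Tracking well; continue.

Request:
{"name": "send_rows", "arguments": {
  "rows": [
    [-0.005,0.0012,0,0.12,-1],
    [-0.005,0.0012,0,0.12,-1],
    [-0.005,0.0012,0,0.12,-1],
    [-0.005,0.0012,0,0.12,-1],
    [-0.005,0.0012,0,0.12,-1]
  ]
}}

```text
t: 3.8
ee_pos: [584.8, -55.5, 262.9]
orientation: [-2.419, -2.004, -0.001]
ft_force: [-1.2, 2.5, 0.1]
width: 0.5
```

Request:
{"name": "send_rows", "arguments": {
  "rows": [
    [-0.005,0.0012,0,0.12,-1],
    [-0.005,0.0012,0,0.12,-1],
    [-0.005,0.0012,0,0.12,-1],
    [-0.005,0.0012,0,0.12,-1],
    [-0.005,0.0012,0,0.12,-1]
  ]
}}

```text
t: 4.3
ee_pos: [580.2, -80.4, 262.9]
orientation: [-2.903, -1.199, -0.002]
ft_force: [-0.4, 2.0, -0.9]
width: 0.6
```

```bash
python3 - <<'E'
from h import *
arc()
s=grab('scene','s3');cv2.imwrite('pics/s3c.png',cv2.resize(s['color'][100:250,225:375],None,fx=4,fy=4,interpolation=cv2.INTER_CUBIC))
E
```

```text
t 4.3 p [580.2 -80.4 262.9] ya -45.1 q [-0.16  0.41  1.75  0.    0.98  0.63] F [-0.4  2.  -0.9] w 0.6 tz [ 0.  0. -1.]
r in tool (want 14,41): [12.6 41.4] tabangle if contact -45.1
```

View pics/s3c.png

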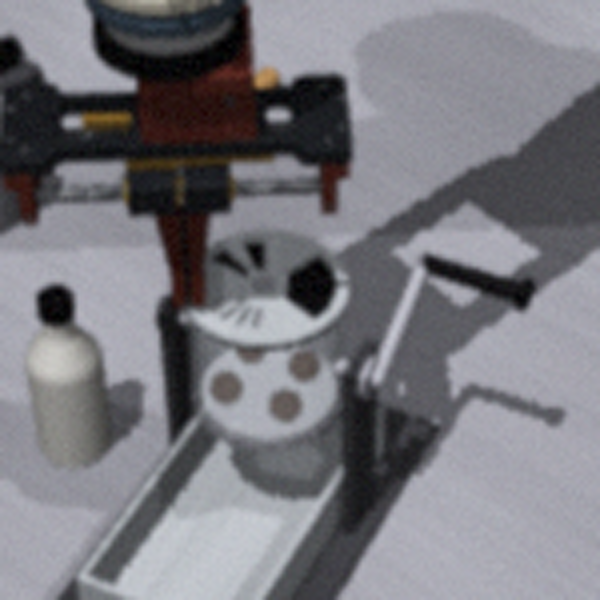

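Request:
{"name": "send_rows", "arguments": {
  "rows": [
    [-0.005,0.0012,0,0.12,-1],
    [-0.005,0.0012,0,0.12,-1],
    [-0.005,0.0012,0,0.12,-1],
    [-0.005,0.0012,0,0.12,-1],
    [-0.005,0.0012,0,0.12,-1]
  ]
}}

```text
t: 4.9
ee_pos: [562.7, -98.7, 263.1]
orientation: [3.127, 0.291, 0.003]
ft_force: [2.5, -0.6, -2.0]
width: 0.7
```

Request:
{"name": "send_rows", "arguments": {
  "rows": [
    [-0.005,0.0012,0,0.12,-1],
    [-0.005,0.0012,0,0.12,-1],
    [-0.005,0.0012,0,0.12,-1],
    [-0.005,0.0012,0,0.12,-1],
    [-0.005,0.0012,0,0.12,-1]
  ]
}}

```text
t: 5.4
ee_pos: [537.7, -103.5, 263.2]
orientation: [3.074, -0.646, 0.004]
ft_force: [1.8, -3.1, -0.1]
width: 0.8
```

```bash
python3 - <<'E'
from h import *
arc()
s=grab('scene','s4');cv2.imwrite('pics/s4c.png',cv2.resize(s['color'][100:250,225:375],None,fx=4,fy=4,interpolation=cv2.INTER_CUBIC))
E
```

```text
t 5.4 p [ 537.7 -103.5  263.2] ya -113.7 q [-0.21  0.36  1.83 -0.    0.94  1.77] F [ 1.8 -3.1 -0.1] w 0.8 tz [ 0. -0. -1.]
r in tool (want 14,41): [13.6 41.6] tabangle if contact -113.7
```

View pics/s4c.png

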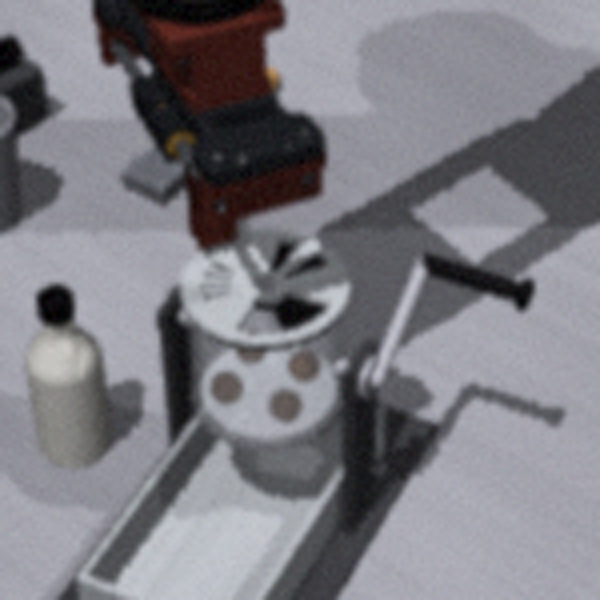

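Request:
{"name": "send_rows", "arguments": {
  "rows": [
    [-0.005,0.0012,0,0.12,-1],
    [-0.005,0.0012,0,0.12,-1],
    [-0.005,0.0012,0,0.12,-1],
    [-0.005,0.0012,0,0.12,-1],
    [-0.005,0.0012,0,0.12,-1]
  ]
}}

```text
t: 6.0
ee_pos: [514.2, -93.0, 263.0]
orientation: [2.747, -1.524, 0.002]
ft_force: [-0.4, -2.0, 0.9]
width: 0.4
```

Request:
{"name": "send_rows", "arguments": {
  "rows": [
    [-0.004,0.0005,0,0.0,-1],
    [-0.003,0.0005,0,0.0,-1],
    [0,0,0,0,-1]
  ]
}}

```text
t: 6.3
ee_pos: [509.8, -87.0, 262.9]
orientation: [-2.748, 1.522, -0.001]
ft_force: [1.4, 0.2, 0.6]
width: 0.7
```

```bash
python3 - <<'E'
from h import *
arc()
s=grab('scene','s5');cv2.imwrite('pics/s5c.png',cv2.resize(s['color'][140:220,260:360],None,fx=8,fy=7,interpolation=cv2.INTER_CUBIC))
E
```

```text
t 6.3 p [509.8 -87.  262.9] ya -147.9 q [-0.19  0.32  1.9   0.    0.92  2.39] F [1.4 0.2 0.6] w 0.7 tz [ 0.  0. -1.]
r in tool (want 14,41): [ 5.8 41.7] tabangle if contact -147.9
```

View pics/s5c.png

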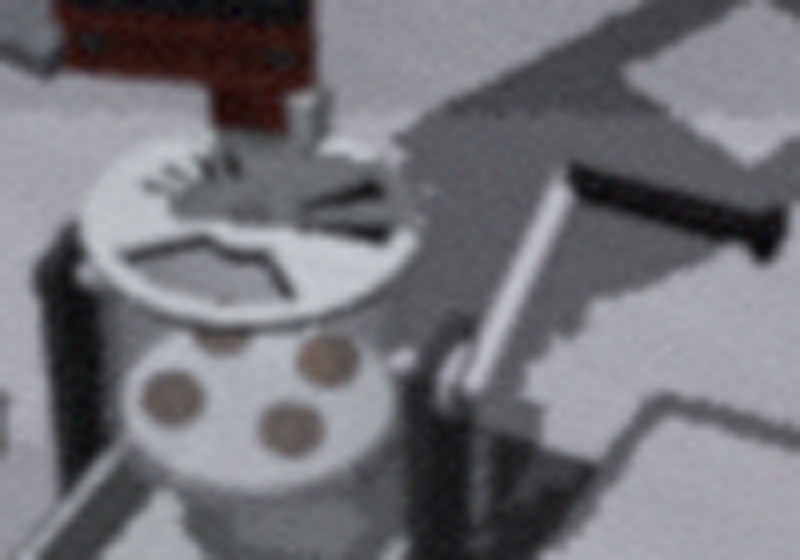

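```bash
python3 - <<'E'
from h import *
s=load('s5')
f=lambda x,y:(260+(x-3.5)/8,140+(y-3)/7)
P={}
for n,c in dict(a=(120,253),b=(205,236),c=(262,248),d=(295,300),tab=(315,93)).items():
    P[n]=onz(s,*f(*c),200 if n=='tab' else 176.); r=P[n][:2]-C; print(n,P[n].round(1),np.hypot(*r).round(1),np.degrees(np.arctan2(r[1],r[0])).round(1))
for a,b in(('b','a'),('c','d')):
    d=P[b]-P[a]; print(np.degrees(np.arctan2(d[1],d[0])))
E
```

```text
a [578.8 -76.2 176. ] 40.2 -23.7
b [557.3 -63.8 176. ] 15.8 -14.0
c [550.9 -47.9 176. ] 15.0 53.4
d [562.7 -24.8 176. ] 40.8 59.6
tab [505.1 -68.8 200. ] 38.0 -166.5
-29.875787240897854
63.10988061351307
```

Request:
{"name": "send_rows", "arguments": {
  "rows": [
    [0.006,0,0,0,-1],
    [0.008,0,0,0,-1],
    [0,0,-0.03,0,-1],
    [0,0,-0.03,-0.14,-1],
    [0,0,0,-0.14,-1]
  ]
}}

```text
t: 6.9
ee_pos: [518.8, -100.3, 326.3]
orientation: [-2.934, 1.122, -0.009]
ft_force: [0.4, -0.6, 0.6]
width: 0.6
```

Request:
{"name": "send_rows", "arguments": {
  "rows": [
    [0,0,0,-0.145,-1],
    [0,0,0,-0.145,-1],
    [0,0,0,-0.145,-1],
    [0,0,0,-0.145,-1],
    [0,0,0,-0.145,-1]
  ]
}}

```text
t: 7.4
ee_pos: [517.0, -99.8, 322.5]
orientation: [-3.141, 0.008, 0.001]
ft_force: [0.4, -0.3, 0.1]
width: 0.6
```

Request:
{"name": "send_rows", "arguments": {
  "rows": [
    [0,0,0,-0.145,-1],
    [0,0,0,-0.145,-1],
    [0,0,0,-0.145,-1],
    [0,0,0,-0.145,-1],
    [0,0,0,-0.145,-1]
  ]
}}

```text
t: 7.9
ee_pos: [517.0, -99.8, 322.5]
orientation: [-2.94, -1.107, 0.001]
ft_force: [-0.2, -0.0, 0.3]
width: 0.4
```

Request:
{"name": "send_rows", "arguments": {
  "rows": [
    [0,0,0,-0.145,-1],
    [0,0,0,-0.145,-1],
    [0,0,0,-0.145,-1],
    [0,0,0,-0.145,-1],
    [0,0,0,-0.145,-1]
  ]
}}

```text
t: 8.4
ee_pos: [516.9, -99.8, 322.5]
orientation: [-2.356, -2.077, 0.001]
ft_force: [0.8, 0.0, 0.4]
width: 0.6
```

Request:
{"name": "send_rows", "arguments": {
  "rows": [
    [0,0,0,-0.145,-0.2],
    [0,0,0,-0.145,-0.2],
    [0,0,0,-0.08,-0.2]
  ]
}}

```text
t: 8.7
ee_pos: [516.9, -99.8, 322.5]
orientation: [-1.935, -2.474, 0.0]
ft_force: [0.7, -0.3, -1.1]
width: 21.1
```

```bash
cat >> h.py <<'E'
def pin(phi): # shaker angle -> pin middle world
    a=np.radians(150)-phi; x=75*np.cos(a); z=130+75*np.sin(a)
    return np.array([C[0]+x*np.cos(YAW)-100*np.sin(YAW),C[1]+x*np.sin(YAW)+100*np.cos(YAW),z])
E
python3 - <<'E'
from h import *
o,p,R=st(); to(pin(0)+[0,0,110],p,R); print('turn needed',np.degrees(np.arctan2(R[1,1],R[0,1]))-15.4)
E
```

```text
t 8.7 p [516.9 -99.8 322.5] ya 13.9 q [-0.21  0.25  1.83 -0.    1.06 -0.46] F [ 0.7 -0.3 -1.1] w 21.1 tz [-0.  0. -1.]
tool shift mm [130.9 -33.5  45. ]
turn needed -1.456548072090337
```

Request:
{"name": "send_rows", "arguments": {
  "rows": [
    [0.044,-0.011,0,-0.02,-0.2],
    [0.044,-0.011,0,0,-0.2],
    [0.043,-0.011,0.015,0,-0.2],
    [0,0,0.0,0,-0.2],
    [0,0,0,0,-0.2]
  ]
}}

```text
t: 9.2
ee_pos: [452.4, 19.7, 307.7]
orientation: [-1.914, -2.491, 0.001]
ft_force: [-0.0, 0.2, -0.2]
width: 35.4
```

```bash
python3 - <<'E'
from h import *
o,p,R=st(); to(pin(0)+[0,0,61],p,R)
s=grab('scene','s6');cv2.imwrite('pics/s6c.png',cv2.resize(s['color'][110:230,250:400],None,fx=5,fy=5,interpolation=cv2.INTER_CUBIC))
t=grab('top','t6');cv2.imwrite('pics/t6c.png',cv2.resize(t['color'][140:260,270:410],None,fx=5,fy=5,interpolation=cv2.INTER_CUBIC))
E
```

```text
t 9.2 p [452.4  19.7 307.7] ya 14.9 q [ 0.02  0.16  1.99 -0.    0.99 -0.24] F [-0.   0.2 -0.2] w 35.4 tz [-0. -0. -1.]
tool shift mm [-0.6  0.3 79.2]
```

View pics/s6c.png

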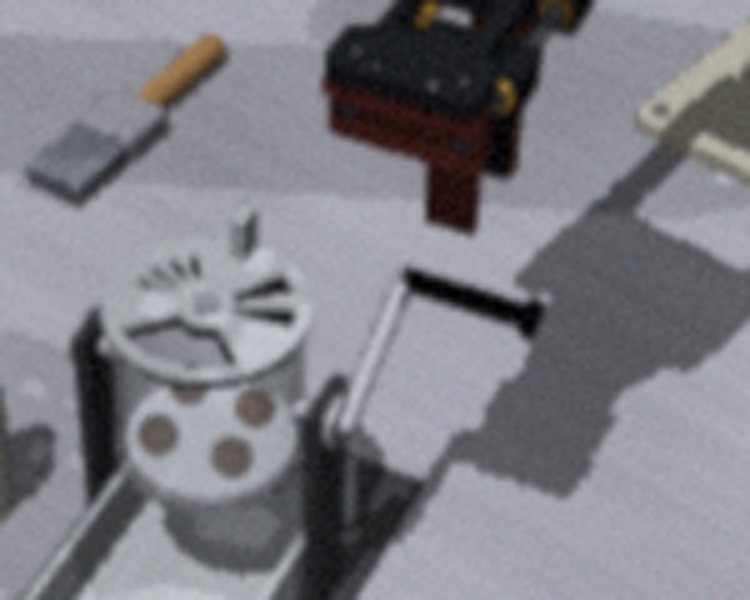

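View pics/t6c.png

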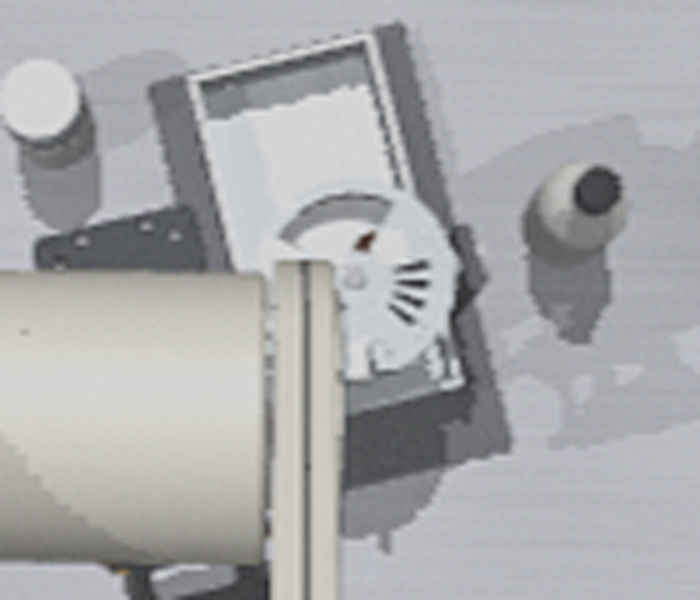

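```bash
python3 - <<'E'
from h import *
s=load('s6')
pts=[]
for v in range(145,185):
  for u in range(265,320):
    P=depth(s,u,v)
    if s['z_map'][v,u]>0 and 186<P[2]<206 and np.hypot(*(P[:2]-C))<60: pts.append(P)
P=np.array(pts); print(len(P),P.mean(0)); r=P.mean(0)[:2]-C; print(np.hypot(*r),np.degrees(np.arctan2(r[1],r[0])))
E
```

```text
31 [505.71217118 -71.15025945 194.86807556]
37.962281363948 -162.91923564241472
```

Request:
{"name": "send_rows", "arguments": {
  "rows": [
    [0,0,0.02,0,-0.2],
    [0,0,0.02,0,-0.2],
    [0,0,0.02,0,-0.2],
    [0,0,0.018,0,-0.4],
    [0,0,0,0,-0.5]
  ]
}}

```text
t: 9.8
ee_pos: [452.1, 18.3, 228.0]
orientation: [-1.918, -2.485, 0.003]
ft_force: [-0.7, -1.4, 0.5]
width: 23.5
```

Request:
{"name": "send_rows", "arguments": {
  "rows": [
    [0,0,0,0,-0.5]
  ]
}}

```text
t: 9.9
ee_pos: [453.0, 18.6, 229.9]
orientation: [-1.919, -2.487, 0.0]
ft_force: [0.0, -0.5, 0.5]
width: 22.1
```

```bash
python3 - <<'E'
from h import *
o,p,R=st(); to(pin(0)+[0,0,61],p,R)
s=grab('scene','s7');cv2.imwrite('pics/s7c.png',cv2.resize(s['color'][110:230,250:400],None,fx=5,fy=5,interpolation=cv2.INTER_CUBIC))
E
```

```text
t 9.9 p [453.   18.6 229.9] ya 14.7 q [ 0.01  0.29  2.05 -0.    0.8  -0.24] F [ 0.  -0.5  0.5] w 22.1 tz [-0. -0. -1.]
tool shift mm [ 0.6 -0.1  1.4]
```

View pics/s7c.png

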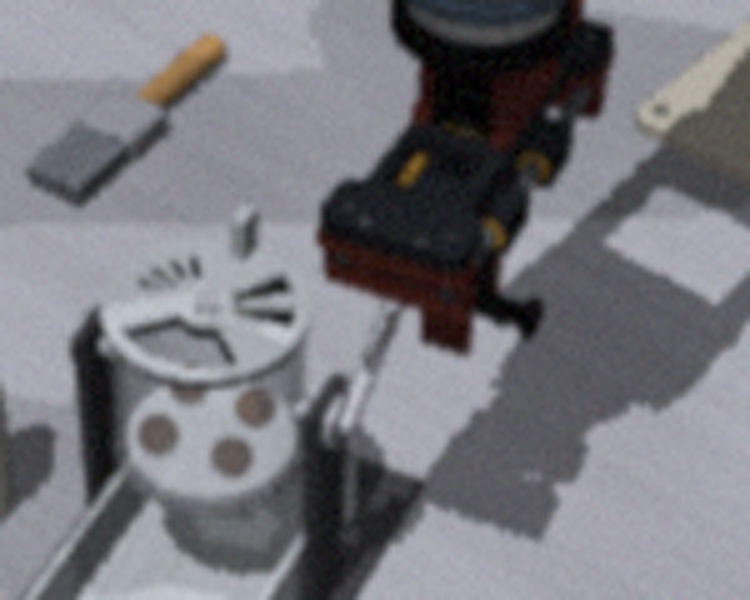

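Request:
{"name": "send_rows", "arguments": {
  "rows": [
    [0,0.0035,-0.0055,0,-0.5],
    [0,0.004,-0.0052,0,-0.5],
    [0,0.0045,-0.005,0,-0.5],
    [0,0.0048,-0.0043,0,-0.5],
    [0,0.0052,-0.004,0,-0.5]
  ]
}}

```text
t: 10.45
ee_pos: [469.3, 24.0, 253.6]
orientation: [-1.911, -2.484, 0.015]
ft_force: [-20.1, -10.0, 13.4]
width: 22.3
```

```bash
cat >> h.py <<'E'
def crk(phi):
    o,p,R=st(); to(pin(phi)+[0,0,61],p,R)
    x=(p[:2]-C)@[np.cos(YAW),np.sin(YAW)]; y=(p[:2]-C)@[-np.sin(YAW),np.cos(YAW)]; print('grasp pt stand x,y,z',x.round(1),y.round(1),(p[2]-61-130).round(1),'phi~',np.radians(150)-np.arctan2(p[2]-191,x))
E
python3 - <<'E'
from h import *
crk(np.radians(30))
s=grab('scene','s8');cv2.imwrite('pics/s8c.png',cv2.resize(s['color'][110:230,250:400],None,fx=5,fy=5,interpolation=cv2.INTER_CUBIC))
E
```

```text
t 10.45 p [469.3  24.  253.6] ya 14.9 q [ 0.03  0.27  2.   -0.    0.88 -0.23] F [-20.1 -10.   13.4] w 22.3 tz [-0.01 -0.   -1.  ]
tool shift mm [-0.2 10.2 -2.4]
grasp pt stand x,y,z -47.7 100.3 62.6 phi~ 0.39611371535035644
```

View pics/s8c.png

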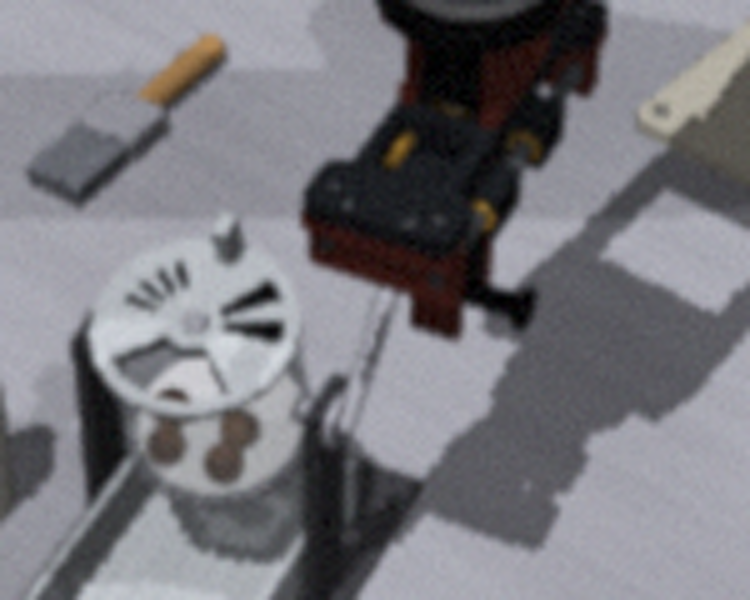

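Request:
{"name": "send_rows", "arguments": {
  "rows": [
    [0,0.007,-0.0025,0,-0.5],
    [0,0.007,-0.003,0,-0.5],
    [0,0.007,-0.003,0,-0.5],
    [0,0.007,-0.002,0,-0.5],
    [0,0.007,-0.001,0,-0.5]
  ]
}}

```text
t: 11.0
ee_pos: [506.6, 33.9, 266.5]
orientation: [-1.916, -2.488, 0.002]
ft_force: [-6.1, -1.4, 4.4]
width: 22.1
```

```bash
python3 - <<'E'
from h import *
crk(np.radians(60))
E
```

```text
t 11.0 p [506.6  33.9 266.5] ya 14.8 q [ 0.04  0.3   1.91 -0.    0.93 -0.21] F [-6.1 -1.4  4.4] w 22.1 tz [-0. -0. -1.]
tool shift mm [0.2 9.2 0.4]
grasp pt stand x,y,z -9.2 99.9 75.5 phi~ 0.9259884146983588
```

Request:
{"name": "send_rows", "arguments": {
  "rows": [
    [0,0.008,0.0,0,-0.5],
    [0,0.008,0,0,-0.5],
    [0,0.008,0.001,0,-0.5],
    [0,0.008,0.0015,0,-0.5],
    [0,0.008,0.0025,0,-0.5]
  ]
}}

```text
t: 11.5
ee_pos: [546.1, 44.4, 261.3]
orientation: [-1.917, -2.489, 0.001]
ft_force: [-4.5, -1.6, 2.3]
width: 21.8
```

```bash
python3 - <<'E'
from h import *
crk(np.radians(90))
s=grab('scene','s9');cv2.imwrite('pics/s9c.png',cv2.resize(s['color'][110:230,250:400],None,fx=5,fy=5,interpolation=cv2.INTER_CUBIC))
E
```

```text
t 11.5 p [546.1  44.4 261.3] ya 14.8 q [ 0.06  0.36  1.83 -0.    0.94 -0.2 ] F [-4.5 -1.6  2.3] w 21.8 tz [-0. -0. -1.]
tool shift mm [0.6 5.8 5.4]
grasp pt stand x,y,z 31.7 99.5 70.3 phi~ 1.4704768419268972
```

View pics/s9c.png

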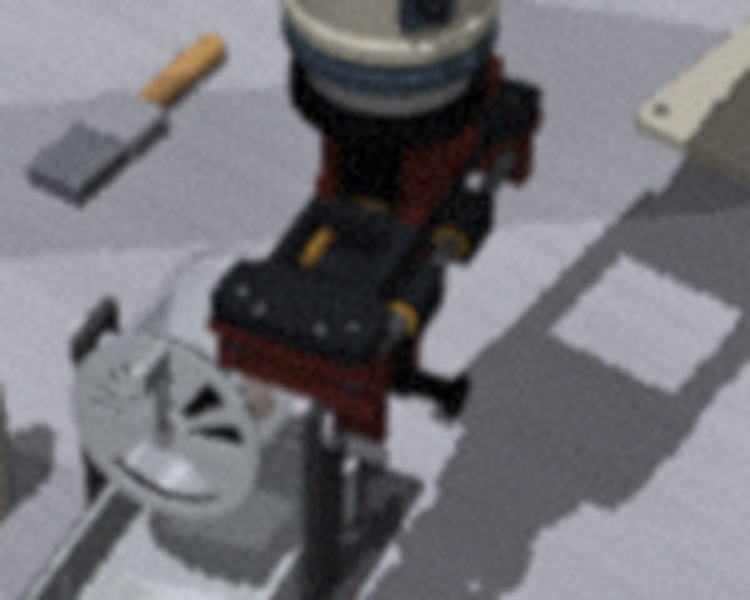

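Request:
{"name": "send_rows", "arguments": {
  "rows": [
    [0,0.007,0.0035,0,-0.5],
    [0,0.007,0.004,0,-0.5],
    [0,0.007,0.005,0,-0.5],
    [0,0.006,0.0055,0,-0.5],
    [0,0.006,0.006,0,-0.5]
  ]
}}

```text
t: 12.05
ee_pos: [578.3, 52.7, 235.6]
orientation: [-1.917, -2.488, 0.001]
ft_force: [-4.7, -1.2, 2.8]
width: 22.2
```

```bash
python3 - <<'E'
from h import *
crk(2.2)
s=grab('scene','s10');cv2.imwrite('pics/s10c.png',cv2.resize(s['color'][130:270,225:375],None,fx=5,fy=4.2,interpolation=cv2.INTER_CUBIC))
E
```

```text
t 12.05 p [578.3  52.7 235.6] ya 14.8 q [ 0.07  0.44  1.78 -0.    0.92 -0.19] F [-4.7 -1.2  2.8] w 22.2 tz [-0. -0. -1.]
tool shift mm [ 1.   3.6 14.2]
grasp pt stand x,y,z 64.9 99.0 44.6 phi~ 2.015832509798864
```

View pics/s10c.png

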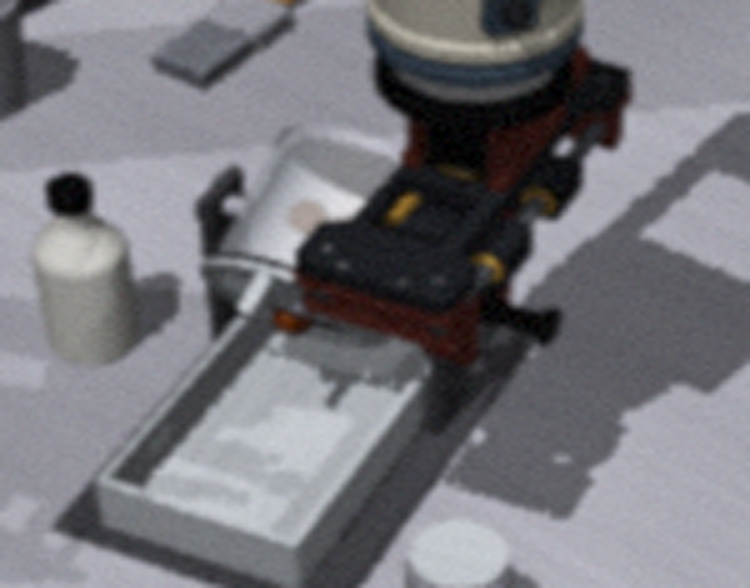

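Request:
{"name": "send_rows", "arguments": {
  "rows": [
    [0,0.004,0.006,0,-0.5],
    [0,0.004,0.006,0,-0.5],
    [0,0.002,0.002,0,-0.5],
    [0,0,0,0,-0.5],
    [0,0,0,0,-0.5]
  ]
}}

```text
t: 12.6
ee_pos: [586.2, 54.9, 220.9]
orientation: [-1.915, -2.486, 0.005]
ft_force: [-8.0, -3.1, 1.5]
width: 22.0
```

Request:
{"name": "send_rows", "arguments": {
  "rows": [
    [0,0.001,0,0,-0.5],
    [0,0,0,0,-0.5],
    [0,0,0,0,-0.5],
    [0,0,0,0,-0.5],
    [0,0,0,0,-0.5]
  ]
}}

```text
t: 13.1
ee_pos: [586.4, 54.9, 220.8]
orientation: [-1.914, -2.486, 0.007]
ft_force: [-10.1, -3.1, 2.7]
width: 21.8
```

```bash
python3 - <<'E'
from h import *
crk(2.2)
s=grab('scene','s11');cv2.imwrite('pics/s11c.png',cv2.resize(s['color'][130:270,225:375],None,fx=5,fy=4.2,interpolation=cv2.INTER_CUBIC))
t=grab('top','t11');cv2.imwrite('pics/t11c.png',cv2.resize(t['color'][140:260,270:410],None,fx=5,fy=5,interpolation=cv2.INTER_CUBIC))
E
```

```text
t 13.1 p [586.4  54.9 220.8] ya 14.8 q [ 0.07  0.48  1.76 -0.    0.91 -0.18] F [-10.1  -3.1   2.7] w 21.8 tz [-0.01 -0.   -1.  ]
tool shift mm [ 0.9 -4.8 -0.6]
grasp pt stand x,y,z 73.3 99.0 29.8 phi~ 2.2313836141847494
```

View pics/s11c.png

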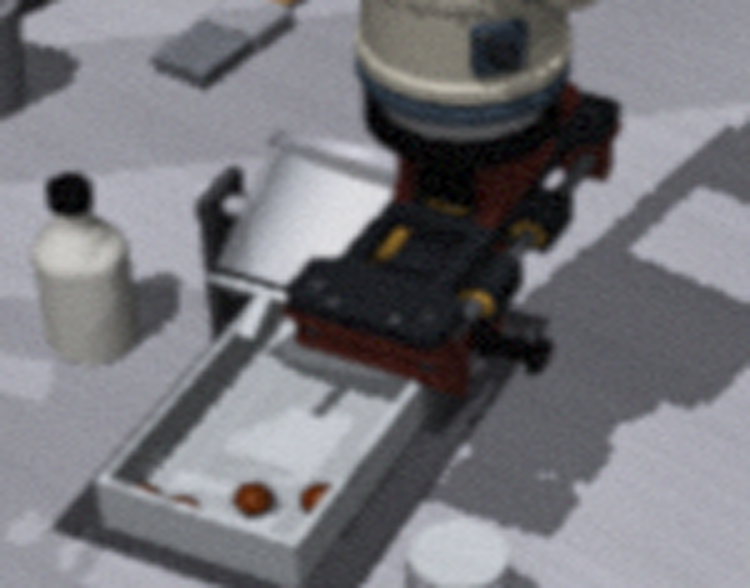

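View pics/t11c.png

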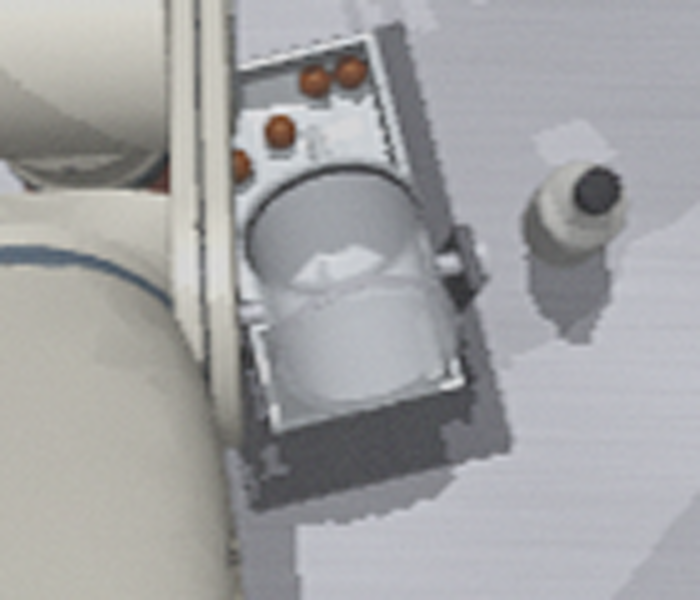

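Request:
{"name": "send_rows", "arguments": {
  "rows": [
    [0,-0.009,0,0,-0.5],
    [0,-0.0045,-0.006,0,-0.5],
    [0,-0.0045,-0.0065,0,-0.5],
    [0,-0.005,-0.006,0,-0.5],
    [0,-0.0055,-0.0055,0,-0.5]
  ]
}}

```text
t: 13.7
ee_pos: [563.9, 48.7, 248.4]
orientation: [1.914, 2.484, 0.01]
ft_force: [8.6, 3.4, 0.2]
width: 22.3
```

```bash
python3 - <<'E'
from h import *
crk(2.2-.42)
E
```

```text
t 13.7 p [563.9  48.7 248.4] ya 14.8 q [ 0.06  0.4   1.81  0.    0.92 -0.19] F [8.6 3.4 0.2] w 22.3 tz [ 0.01  0.   -1.  ]
tool shift mm [1.1 0.2 1.7]
grasp pt stand x,y,z 49.9 98.9 57.4 phi~ 1.7628596428114132
```

Request:
{"name": "send_rows", "arguments": {
  "rows": [
    [0,-0.007,-0.0015,0,-0.5],
    [0,-0.007,-0.0035,0,-0.5],
    [0,-0.007,-0.0035,0,-0.5],
    [0,-0.007,-0.003,0,-0.5],
    [0,-0.007,-0.003,0,-0.5]
  ]
}}

```text
t: 14.2
ee_pos: [532.9, 40.1, 265.7]
orientation: [1.91, 2.479, 0.018]
ft_force: [7.5, 3.1, 6.5]
width: 21.9
```

Request:
{"name": "send_rows", "arguments": {
  "rows": [
    [0,-0.008,-0.002,0,-0.5],
    [0,-0.008,-0.001,0,-0.5],
    [0,-0.008,0,0,-0.5],
    [0,-0.008,0.0,0,-0.5],
    [0,-0.008,0.001,0,-0.5]
  ]
}}

```text
t: 14.7
ee_pos: [490.8, 29.1, 264.9]
orientation: [1.914, 2.484, 0.008]
ft_force: [4.8, -0.2, 2.9]
width: 21.7
```

```bash
python3 - <<'E'
from h import *
crk(1.3)
E
```

```text
t 14.7 p [490.8  29.1 264.9] ya 14.8 q [ 0.04  0.28  1.95  0.    0.9  -0.22] F [ 4.8 -0.2  2.9] w 21.7 tz [ 0.01  0.   -1.  ]
tool shift mm [ 0.9 44.5  1.7]
grasp pt stand x,y,z -25.7 99.6 73.9 phi~ 0.7123870012399642
```

Request:
{"name": "send_rows", "arguments": {
  "rows": [
    [0,-0.0075,0.004,0,-0.5],
    [0,-0.007,0.004,0,-0.5],
    [0,-0.007,0.0045,0,-0.5],
    [0,-0.0065,0.005,0,-0.5],
    [0,-0.006,0.0055,0,-0.5]
  ]
}}

```text
t: 15.2
ee_pos: [455.2, 20.2, 239.2]
orientation: [1.917, 2.489, 0.0]
ft_force: [5.0, 1.1, 1.5]
width: 22.1
```

Request:
{"name": "send_rows", "arguments": {
  "rows": [
    [0,-0.005,0.0055,0,-0.5],
    [0,-0.004,0.006,0,-0.5],
    [0,-0.002,0.002,0,-0.5],
    [0,0,0,0,-0.5]
  ]
}}

```text
t: 15.6
ee_pos: [446.5, 17.7, 226.3]
orientation: [1.916, 2.486, 0.005]
ft_force: [9.3, 2.9, 1.8]
width: 21.9
```

```bash
python3 - <<'E'
from h import *
crk(0)
s=grab('scene','s12');cv2.imwrite('pics/s12c.png',cv2.resize(s['color'][130:270,225:375],None,fx=5,fy=4.2,interpolation=cv2.INTER_CUBIC))
E
```

```text
t 15.6 p [446.5  17.7 226.3] ya 14.8 q [ 0.01  0.28  2.07  0.    0.78 -0.25] F [9.3 2.9 1.8] w 21.9 tz [ 0.  0. -1.]
tool shift mm [-0.2  6.5 -2.2]
grasp pt stand x,y,z -71.5 100.3 35.3 phi~ -0.06474091684144678
```

View pics/s12c.png

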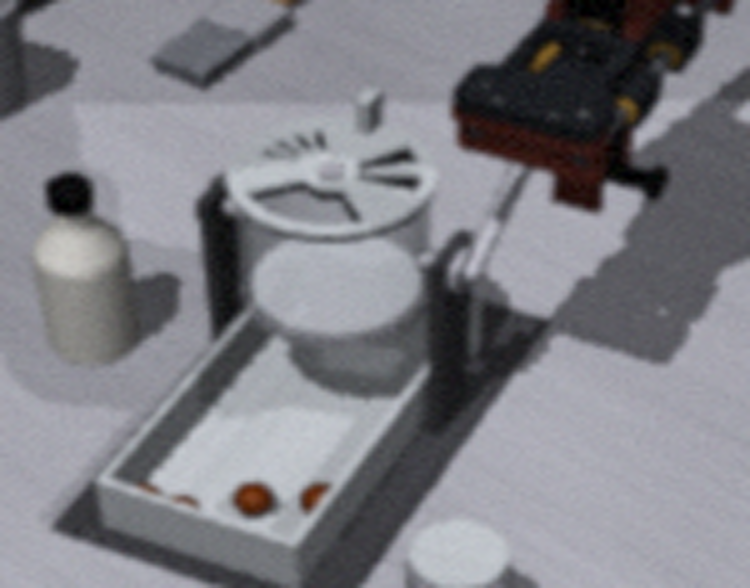

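Request:
{"name": "send_rows", "arguments": {
  "rows": [
    [0,0.006,0,0,-0.3],
    [0,0,0,0,-0.3],
    [0,0,-0.03,0,-0.3],
    [0,0,-0.04,0,-0.3],
    [0,0,-0.04,0,-0.3]
  ]
}}

```text
t: 16.15
ee_pos: [449.0, 18.9, 335.9]
orientation: [-1.915, -2.485, 0.006]
ft_force: [0.5, -0.4, -0.5]
width: 30.5
```

Request:
{"name": "send_rows", "arguments": {
  "rows": [
    [0,-0.04,0,0,-0.3],
    [0,-0.04,0,0,-0.3],
    [0.04,0,0,0,-0.3],
    [0.04,0,0,0,-0.3],
    [0,0,0,0,-0.3]
  ]
}}

```text
t: 16.65
ee_pos: [350.6, 78.1, 335.3]
orientation: [-1.911, -2.49, 0.003]
ft_force: [-0.6, 0.0, -0.3]
width: 30.7
```

```bash
python3 - <<'E'
from h import *
st()
s=grab('scene','s13');cv2.imwrite('pics/s13c.png',cv2.resize(s['color'][130:270,225:375],None,fx=5,fy=4.2,interpolation=cv2.INTER_CUBIC))
t=grab('top','t13');cv2.imwrite('pics/t13c.png',cv2.resize(t['color'][140:260,270:410],None,fx=5,fy=5,interpolation=cv2.INTER_CUBIC))
E
```

```text
t 16.65 p [350.6  78.1 335.3] ya 15.0 q [ 0.19 -0.04  2.13  0.    1.05 -0.08] F [-0.6  0.  -0.3] w 30.7 tz [-0.  0. -1.]
```

View pics/s13c.png

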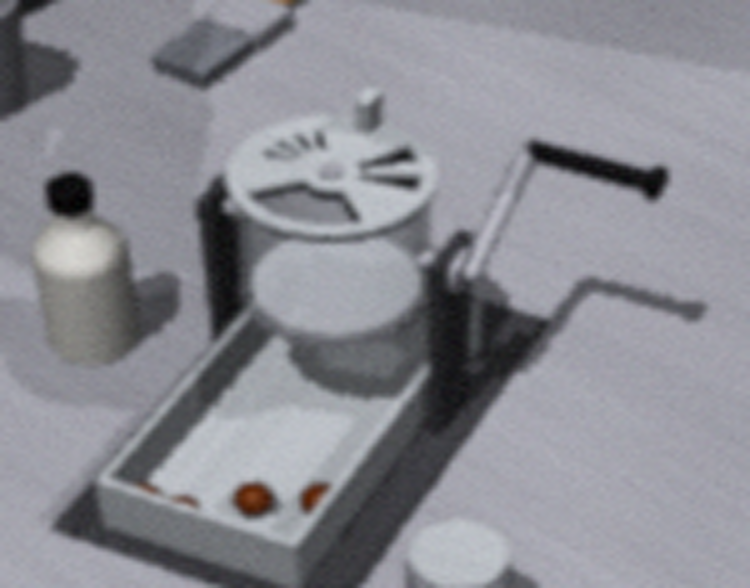

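View pics/t13c.png

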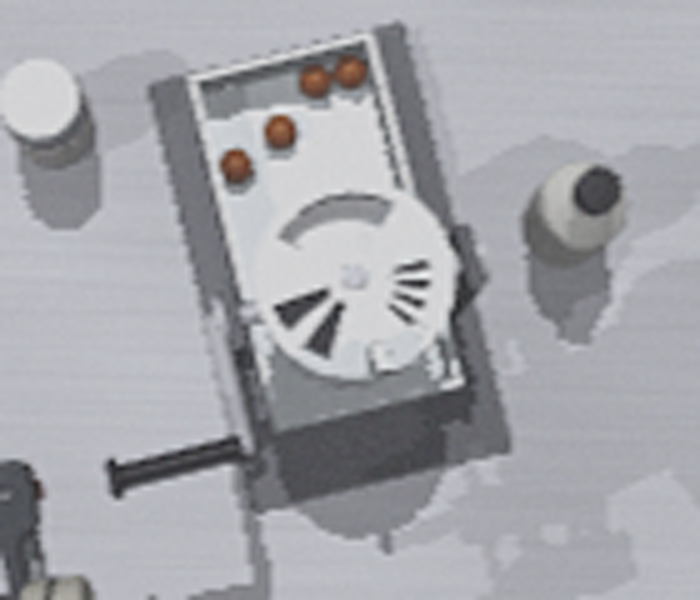

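Four nuts rest in the dish at (315,80), (350,72), (280,132) and (236,166), unmoved since the earlier frame. The jar is upright, the pin is back at its start pixels, and the opening faces the stand's +x. I'll check the dial's angle once more and hand in.

```bash
python3 - <<'E'
from h import *
s=load('s13');t=load('t13')
P=np.array([depth(s,u,v) for v in range(145,185) for u in range(265,320) if s['z_map'][v,u]>0])
P=P[(P[:,2]>186)&(P[:,2]<206)&(np.hypot(*(P[:,:2]-C).T)<60)]; r=P.mean(0)[:2]-C
print('dial',np.arctan2(r[1],r[0])-YAW+np.pi, len(P))
d=cv2.absdiff(load('top0')['color'],t['color']).max(2)>60; print('changed px around sauce/spice/cup:',d[165:200,375:400].sum(),d[150:175,265:292].sum(),d[205:240,455:490].sum(),'bowl,boats,brush,tongs',d[215:262,163:210].sum(),d[128:182,172:212].sum(),d[255:325,425:448].sum(),d[145:212,435:458].sum())
ctrl.close_job()
E
```

```text
dial 0.022452239242254812 35
changed px around sauce/spice/cup: 0 0 0 bowl,boats,brush,tongs 0 0 0 0
the job is handed in; nothing more can be done
```

I set the dial to its largest opening and tipped the shaker to its stop with the crank pin held loosely between the fingers. I then swung it back upright, withdrew the arm and handed the job in at about 17 s of the 61 s allowed. The hand-in gives no verdict, so what follows is from my own last checks.

- **Dial:** I pushed the tab round clockwise with the closed fingers, about 234°, with the shaker upright. The last measurement put it at about 0.02 rad from the largest opening. Just before tipping, two measurements of the tab in different images differed by about 4°, both well within the 0.2 rad limit.
- **Nuts:** All four lie at rest in the dish, in the same places as when the shaker was fully tipped.
- **Shaker:** It was pressed lightly against its upright stop before I let go, and the crank pin is back where it started in the images.
- **Other things:** The dish looked unmoved. All seven bystanders showed no changed pixels against the first top picture.
- **Robot:** The arm is clear of everything. The highest wrist force I read was about 26 N.

None of the checks failed.

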